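# Work a long extension tube past a post into its stowage bay

## Task

Stow the long aluminium extension tube in the blue-railed bay by gently pushing it along the bench with the fingertips: angle its black rubber end in behind the red-topped post first, then swing the plain end in, until the tube lies wholly in the bay with its whole length up against the back rail. Keep the tube flat on the bench all the way, never gripped or lifted, and leave the brass relief head, the nickel coupling and the stubby tube where they stand. Draw the hand clear at the end.

Things in the scene. Friction and masses are not known exactly. Their poses are not given: they have to be found in the camera images.
- tube: Long aluminium tube of rectangular section lying loose on the bench: 260 mm long (y axis), 36 wide (x), 26 high, about 0.3 kg. Black rubber plug at its -y end, thin brass band near its plain +y end. Origin: centre of its underside. At the start it lies on the robot's side of the bay, roughly parallel to it, shifted towards the bay's +y end, black end towards the post.
- tube_black_end (a point): Centre of the tube's black end face, 130 mm from the tube's middle, 13 above its underside
- tube_plain_end (a point): Centre of the tube's plain end face, 130 mm from the tube's middle, 13 above its underside
- bay: Fixed bay, yellow floor flush with the bench, open on its -x side (facing the robot). Origin: centre of its floor. Inside 310 mm long (y -155 to 155), 50 deep (x -25 to 25). Blue back rail (inner face at x = 25) and blue end stops (inner faces at y = -155 and 155), all 16 high, 12 thick. A tube fully home has its middle line at x = 7.
- post: Fixed upright steel post, 24 mm in diameter, 66 high, with red top, origin at its foot, its axes parallel to the bay's. It stands 80 in front of the bay's middle line (at x = -80 in the bay's frame), towards the bay's -y end, so that the gap between it and the far end stop is shorter than the tube.
- relief_head: Bystander: brass dewar relief head, 38 mm in diameter at the foot, 53 high, with a side outlet reaching 36 from its axis; loose, origin under its centre. Leave it.
- coupling: Bystander: nickel quick coupling, 32 mm in diameter, 44 high, standing loose beyond the bay's back rail; origin under its centre. Leave it.
- stub: Bystander: stubby aluminium extension tube, 34 mm in diameter, 45 high, standing loose beyond the bay's +y end; origin under its centre. Leave it.
There are look-alikes about, which are no part of the job. What is shaped like the post but purple is not meant.

How it is judged (in metres and radians):
On the way:
1. the black end is behind the post (farther from the robot, and level with the post or past it towards the bay's -y end) while the plain end is still outside the bay (x of tube_black_end in the frame of post above 0.012 m and y of tube_black_end in the frame of post below 0 m and x of tube_plain_end in the frame of bay below -0.03 m).
At the end, for the whole second after the job is handed in: The tube lies flat and at rest between the two end stops, black end at the post's end, both its ends within 8 mm of touching the back rail (x of tube_black_end in the frame of bay between -0.001 and 0.012 m and x of tube_plain_end in the frame of bay between -0.001 and 0.012 m and y of tube_black_end in the frame of bay between -0.157 and 0 m and y of tube_plain_end in the frame of bay below 0.157 m and height (world z) of tube below 0.004 m and angle between tube's own z axis and vertical below 0.06 rad and linear speed of tube below 0.01 m/s).
It fails at once if the tube is lifted (either end or the middle more than 12 mm off the bench) or tipped up (height (world z) of tube above 0.012 m or height (world z) of any of tube_black_end, tube_plain_end above 0.025 m or angle between tube's own z axis and vertical above 0.35 rad).
It fails at once if the tube is gripped, or pressed hard: more than 36 N between fingers and tube (contact force between the fingers and tube above 36 N).
It fails at once if the brass relief head is shifted more than 15 mm or knocked over (distance of relief_head from where it was at the start of the episode above 0.015 m or angle between relief_head's own z axis and vertical above 0.4 rad).
It fails at once if the nickel coupling is shifted more than 15 mm or knocked over (distance of coupling from where it was at the start of the episode above 0.015 m or angle between coupling's own z axis and vertical above 0.4 rad).
It fails at once if the stubby tube is shifted more than 15 mm or knocked over (distance of stub from where it was at the start of the episode above 0.015 m or angle between stub's own z axis and vertical above 0.4 rad).
It also fails if it takes over 64 s, if anything falls off the work surface, if the arm or the gripper's body presses on something with over 40 N, if the wrist force passes 120 N, or if a joint passes its speed limit or range.

## Robot

A 6-joint arm with a two-finger parallel gripper is mounted at the origin on the work surface. World frame = base frame: x ahead of the robot, y to its left, z up, the work surface at z = 0. Lengths are in mm, angles in rad, forces in N, time in s.
With the tool pointing down it reaches from about 250 to 800 mm from the base axis. Payload 3.9 kg.
Tool frame: the origin (TCP) lies midway between the tips of the shut fingers; the grasp point (between the pads) lies arm.hold_point_z behind it (arm.hold_point_z is the distance from the TCP to the grasp point, in mm); x points along the fingers, y is the direction in which the jaws open and shut, and the axes are right-handed (so a half turn about x gives the same grasp; the last joint's range is limited). The gripper opens to 85 mm and grips with 20 to 120 N. Pads are 22 mm wide; open, the fingers measure 114 mm over their backs; the gripper's body (76 mm by 85 mm) begins 54 mm behind the grasp point. The pads swing forward as they close: fully open they stand 13 mm farther back than shut.
Start: joints at [1.163, 0.26, -0.138, 1.173, 0, 1.571], TCP at [208.205, 481.94, 231.304] pointing down, gripper open.
Joint ranges: [-2.78, 2.78], [-0.83, 1.72], [-1.28, 1.37], [-1.9, 2.12], [-1.57, 1.48], [-3.14, 3.14]. Speed limits (rad/s): [2.57, 2.57, 3.14, 3.14, 3.14, 3.14].

## Interface

Orientations are given as a unit quaternion [x, y, z, w].
In Python, from station import arm gives the robot as it stands.
- The arm moves only by the shell command python3 -m jog 'ROWS' [FORCE]. ROWS is JSON, a list of rows, each a list of 7 numbers: the turn, a rotation vector about the tool's x, y, z in rad, then the shift along the tool's x, y, z in mm, then the finger opening in mm, from 0 to 85.4. In form: [[ax, ay, az, tx, ty, tz, jaw], ...]. A call has 1 to 5 rows; each row is the pose to reach, as a shift and turn from the pose commanded when the call began, along the tool's axes at that moment; what a row does not reach only later rows make up. A row lasts 1/8 s, in which the tool goes at most 62.5 mm and 10.7 degrees, less where a joint would pass 70% of its speed; a pose out of reach is approached as far as the arm can. A call with a gripper value outside its range is refused whole. The fingers move at their own pace and stop on an object; FORCE is the grip in N (left out, the last holds). Time passes only in rows, so rows that repeat a pose let the fingers close. It gives the time, the measured TCP pose, the force and the opening at its end, in the units of the state.
- arm.sense(): the state, without advancing time (a new reading comes with each control period).
- arm.get_image(name): name is "scene" or "top" or "wrist"; returns a dict with "image" (420x560x3 uint8, red, green, blue), "mtx" (3x3 intrinsics, pixels), "extrinsics" (4x4, takes a point from camera to world coordinates); the wrist camera has in their place "mount" (4x4, takes a point from camera to tool coordinates, whose origin is the TCP and whose axes are the tool frame's). Camera axes: x right, y up, looking along -z (the intrinsics and any distortion apply to the point x, -y, -z); pixel columns grow to the right and rows downward; lengths in mm; the calibration is good to about 2 mm. A picture is of the moment at which its call begins: read the wrist's pose just before it. There is no depth.
- arm.job_done(): hands the job in, once; it reports no verdict.
The state is a dict: "clock": time; "q": joint angles; "qd": joint speeds; "joint_efforts": joint torques, N m; "eef_pos": TCP position; "ee_rot": TCP orientation; "contact_force": force on the tool from outside, world axes, zero at the start; "torque": the same for the moment, N m; "opening": finger opening in mm.
Only numpy, scipy, OpenCV 4.12 (cv2) and the standard library are available. Lean on these libraries where they do the work, as an engineer would, in place of code of your own. Each camera call takes 0.05 s, during which the arm holds its last target.

## Working session

There is one attempt and no reset: what is moved stays moved. The work goes in short steps, Python scripts to look and compute and a shell command to move; the robot and the scene stay as the last step left them, time stands still between calls to the robot, and variables do not carry over. Pictures are saved under pics/ and viewed, and the job is handed in when it is done.

```bash
ls; mkdir -p pics
python3 - <<'E'
from station import arm
import cv2
print(arm.sense(), arm.hold_point_z)
for n in ["top","scene"]:
    d=arm.get_image(n); cv2.imwrite(f"pics/{n}0.png",d["image"][:,:,::-1]); print(n,d["mtx"],d["extrinsics"],[k for k in d])
E
```

```text
pics
{'clock': 0.0, 'q': array([ 1.16302460e+00,  2.60701152e-01, -1.39395445e-01,  1.17270442e+00,
        2.48125492e-05,  1.57082503e+00]), 'qd': array([0.00090047, 0.00168227, 0.0013482 , 0.00015631, 0.00149372,
       0.00118355]), 'joint_efforts': array([-1.64128128e-04, -4.05678034e+01,  2.53922886e+01,  1.87225820e-02,
       -8.77213012e-06,  4.55261556e-06]), 'eef_pos': array([207.91311537, 481.31760312, 230.44595103]), 'ee_rot': array([ 0.14248988,  0.69261029, -0.1438745 ,  0.69230611]), 'contact_force': array([ 0.79968484, -0.02603424, -0.19479372]), 'torque': array([ 0.01261759, -0.05878646,  0.01032112]), 'opening': 85.33935975573213} 18.700000000000003
top [[539.36683811   0.         277.10935605]
 [  0.         539.36683811 203.09925081]
 [  0.           0.           1.        ]] [[ 2.69017253e-02  9.90010559e-01 -1.38402998e-01  4.16464453e+02]
 [-9.99503201e-01  2.89134011e-02  1.25446115e-02  1.70614243e+01]
 [ 1.64209992e-02  1.37996768e-01  9.90296543e-01  1.20460842e+03]
 [ 0.00000000e+00  0.00000000e+00  0.00000000e+00  1.00000000e+00]] ['image', 'mtx', 'extrinsics']
scene [[477.17584514   0.         273.77387372]
 [  0.         477.17584514 207.44050294]
 [  0.           0.           1.        ]] [[ 1.73773954e-02 -6.82495132e-01  7.30683530e-01  1.20501808e+03]
 [ 9.99845156e-01  1.38885578e-02 -1.08060895e-02 -6.72807369e+00]
 [-2.77303695e-03  7.30758170e-01  6.82630799e-01  6.30595303e+02]
 [ 0.00000000e+00  0.00000000e+00  0.00000000e+00  1.00000000e+00]] ['image', 'mtx', 'extrinsics']
```

View pics/top0.png

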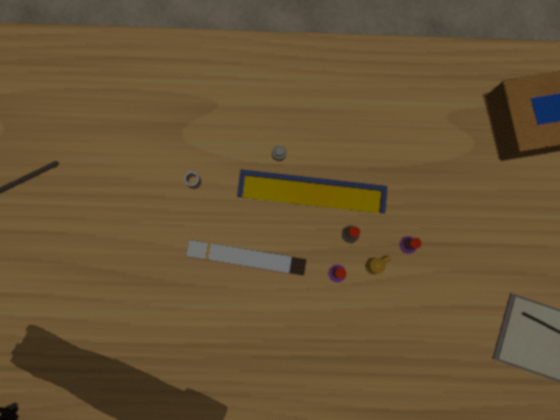

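View pics/scene0.png

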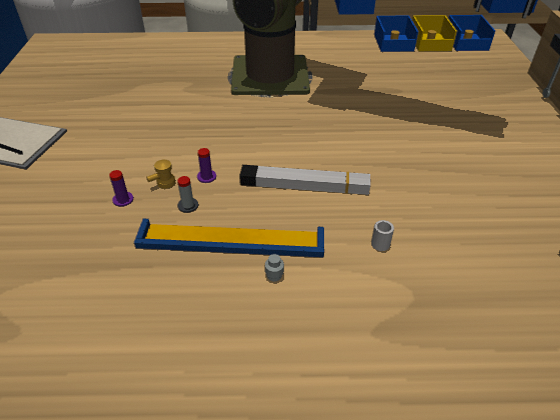

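The top view shows the tube at about (188..305, 250..266), the bay at (240..386, 172..212), the grey post at (351,235), purple look-alikes at (338,273) and (410,244), the relief head at (377,265), the coupling at (279,153) and the stub at (192,180). I'll enlarge it.

```bash
cat > h.py <<'E'
import numpy as np, cv2
from station import arm
def shot(n,name,x0=None,x1=None,y0=None,y1=None,s=1):
    d=arm.get_image(n); im=d["image"][:,:,::-1]
    np.savez("pics/"+name+".npz",im=im,K=d["mtx"],T=d["extrinsics"] if "extrinsics" in d else d["mount"])
    if x0 is not None: im=im[y0:y1,x0:x1]
    cv2.imwrite(f"pics/{name}.png",cv2.resize(np.ascontiguousarray(im),None,fx=s,fy=s,interpolation=cv2.INTER_CUBIC))
    return d
def w(d,u,v,z,T=None):
    K=d["mtx"]; T=d["extrinsics"] if T is None else T
    r=T[:3,:3]@np.array([(u-K[0,2])/K[0,0],-(v-K[1,2])/K[1,1],-1])
    o=T[:3,3]; return o+r*(z-o[2])/r[2]
def px(d,p,T=None):
    K=d["mtx"]; T=d["extrinsics"] if T is None else T
    c=T[:3,:3].T@(np.array(p)-T[:3,3]); return K[0,2]+K[0,0]*c[0]/-c[2], K[1,2]+K[1,1]*-c[1]/-c[2]
E
python3 - <<'E'
from h import *
shot("top","t1",180,420,140,290,3.3)
shot("scene","s1",110,410,140,290,2.6)
E
```

```text
(no output)
```

View pics/t1.png

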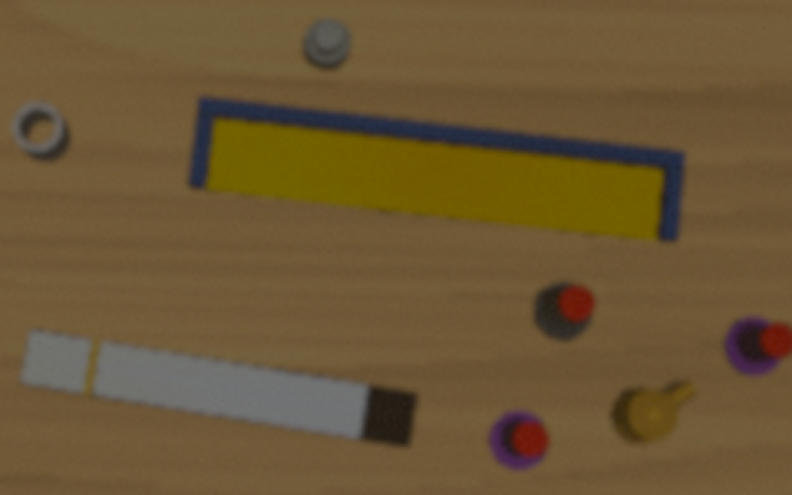

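View pics/s1.png

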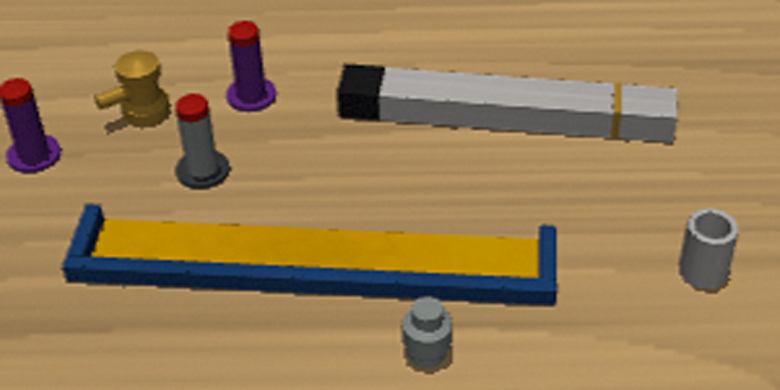

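In the crop, the tube top corners are (29,331), (416,393), (410,446), (22,384). The bay floor front corners are (206,189) and (659,240), and the rail's outer back corners are (200,98) and (684,153). The post top is at (577,302) and its foot at about (563,310).

Run:
```python
from h import *
d=arm.get_image("top"); s=arm.get_image("scene")
T=lambda u,v,z: w(d,180+u/3.3,140+v/3.3,z)[:2].round(1)
S=lambda u,v,z: w(s,110+u/2.6,140+v/2.6,z)[:2].round(1)
c=[T(29,331,26),T(416,393,26),T(410,446,26),T(22,384,26)]
print("tube T",c,np.mean(c,0),np.linalg.norm(c[0]-c[1]),np.linalg.norm(c[1]-c[2]))
c=[S(385,67,26),S(676,88,26),S(676,115,26),S(342,66,26),S(339,97,26)];print("tube S",c[1:])
f=[T(206,189,0),T(659,240,0)];print("bayfront",f,np.linalg.norm(f[0]-f[1]))
b=[T(200,98,16),T(684,153,16)];print("bayback",b,np.linalg.norm(b[0]-b[1]))
print("baybackS",S(67,266,16),S(556,288,16))
print("floor fr S",S(101,219,0),S(538,238,0))
print("post",T(577,302,66),T(563,310,0),S(192,100,66),S(202,172,0))
print("purple1",T(530,438,66),T(519,440,0),S(243,30,66),"p2",T(776,341,66),S(15,88,66))
print("relief",T(653,414,53),S(138,58,53),"outlet",T(690,385,33), "coup",T(328,38,44),S(427,305,44),"stub",T(40,129,45),S(712,226,45))
```

```text
tube T [array([493.7, 192.4]), array([460. , -64.2]), array([425.2, -60.9]), array([458.8, 195.3])] [459.425  65.65 ] 258.8034968851851 34.95611534481486
tube S [array([463.1, 197.5]), array([495.2, 192.2]), array([430.2, -61. ]), array([468.6, -62.1])]
bayfront [array([595.8,  80.4]), array([ 569.6, -230.2])] 311.7030638283814
bayback [array([655.8,  85.9]), array([ 627.7, -244. ])] 331.0945786327526
baybackS [ 631.7 -240.3] [658.   87.2]
floor fr S [ 571.2 -230.8] [596.4  81.3]
post [ 519.6 -163.9] [ 519.8 -164.8] [ 518.5 -163.2] [ 523.  -163.9]
purple1 [ 432.  -134.5] [ 431.4 -135.9] [ 435.5 -134.4] p2 [ 498.1 -292.1] [ 502.3 -292.7]
relief [ 449.7 -215.5] [ 451.8 -213.9] outlet [ 469.9 -244. ] coup [6.935e+02 4.000e-01] [695.4   1.2] stub [625.9 188.9] [631.2 191.1]
```

```bash
cat >> h.py <<'E'
from scipy.spatial.transform import Rotation as R
O=np.array([607.3,-75.8]); F=-0.0845
ex=np.array([np.cos(F),np.sin(F)]); ey=np.array([-np.sin(F),np.cos(F)])
def b2w(x,y): return O+x*ex+y*ey
def w2b(p): r=np.array(p[:2])-O; return np.array([r@ex,r@ey])
def yaw_tool(ang):  # tool x down, tool y at bay-angle ang from bay y (ccw, rad)
    a=F+np.pi/2+ang; y=np.array([np.cos(a),np.sin(a),0]); x=np.array([0,0,-1.]); return np.c_[x,y,np.cross(x,y)]
def go(X,Y,z,ang):
    s=arm.sense(); R0=R.from_quat(s["ee_rot"]).as_matrix(); p=s["eef_pos"]
    t=R0.T@(np.r_[b2w(X,Y),z]-p)
    best=min((R.from_matrix(R0.T@yaw_tool(ang+k)).as_rotvec() for k in (0,np.pi)),key=np.linalg.norm)
    print("at bay",w2b(p).round(1),"z",p[2].round(1),"ydir",R0[:,1].round(2),"F",s["contact_force"].round(1),"t",round(s["clock"],2))
    print("turn",best.round(3),"shift",t.round(1))
E
python3 -c "
from h import *
go(-218,18,120,0)
print(R.from_quat(arm.sense()['ee_rot']).as_matrix().round(3))"
```

```text
at bay [-444.8  521.8] z 231.0 ydir [ 0.4   0.92 -0.  ] F [-0.5 -0.4 -0. ] t 0.3
turn [-0.323 -0.     0.001] shift [ 111.3 -405.6  375.1]
[[-0.     0.397  0.918]
 [-0.001  0.918 -0.397]
 [-1.    -0.001  0.   ]]
```

```bash
python3 -m jog '[[-0.16,0,0,10,-45,42,0],[-0.323,0,0,20,-88,81,0],[-0.323,0,0,30,-131,121,0],[-0.323,0,0,40,-174,161,0],[-0.323,0,0,50,-217,201,0]]' 20; python3 -c "
from h import *
go(-218,18,90,0)"
```

```text
clock: 0.92
eef_pos: [307.1, 201.5, 181.2]
ee_rot: [0.03, 0.706, -0.029, 0.707]
contact_force: [1.6, 0.2, 0.3]
opening: 0.1
at bay [-322.5  250.9] z 181.2 ydir [0.08 1.   0.  ] F [1.6 0.2 0.3] t 0.93
turn [ 0.001  0.001 -0.001] shift [  91.2 -233.1  104.3]
```

```bash
python3 -m jog '[[0,0,0,19,-50,23,0],[0,0,0,37,-100,45,0],[0,0,0,56,-150,67,0],[0,0,0,75,-200,90,0],[0,0,0,91,-233,104,0]]'; python3 -c "
from h import *
go(-218,18,11,0)
go(-218,18,35,0)
shot('wrist','w1')"
```

```text
clock: 1.55
eef_pos: [391.4, -40.2, 89.9]
ee_rot: [0.031, 0.706, -0.031, 0.707]
contact_force: [0.3, -0.3, 0.1]
opening: 0.2
at bay [-218.1   17.2] z 89.9 ydir [ 0.09  1.   -0.  ] F [ 0.3 -0.3  0.1] t 1.55
turn [-0.003  0.001  0.   ] shift [78.9  0.8  0. ]
at bay [-218.1   17.2] z 89.9 ydir [ 0.09  1.   -0.  ] F [ 0.3 -0.3  0.1] t 1.55
turn [-0.003  0.001  0.   ] shift [54.9  0.8  0.1]
```

View pics/w1.png

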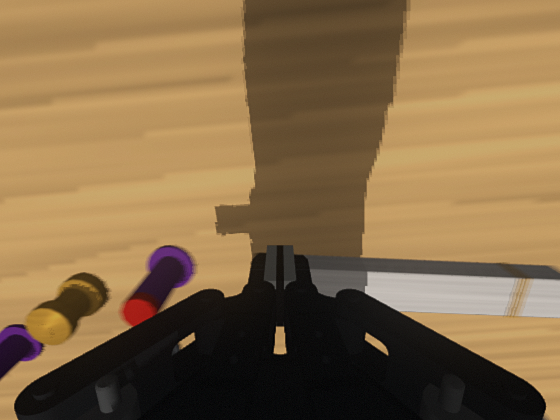

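```bash
python3 -m jog '[[0,0,0,40,0,0,0],[0,0,0,79,0,0,0],[0,0,0,79,0,8,0],[0,0,0,79,0,16,0],[0,0,0,79,0,24,0]]';python3 -m jog '[[0,0,0,0,0,10,0],[0,0,0,0,0,20,0],[0,0,0,0,0,30,0],[0,0,0,0,0,40,0],[0,0,0,0,0,50,0]]'; python3 -c "
from h import *
go(-100,10,11,0)
shot('top','t2',180,420,140,290,3.3)"
```

```text
clock: 2.22
eef_pos: [417.2, -40.1, 12.9]
ee_rot: [0.03, 0.705, -0.03, 0.708]
contact_force: [0.3, 0.8, 0.2]
opening: -0.0
clock: 2.85
eef_pos: [464.8, -44.2, 11.3]
ee_rot: [0.03, 0.707, -0.03, 0.706]
contact_force: [-2.8, -0.2, 1.3]
opening: 0.3
at bay [-144.6   19.5] z 11.3 ydir [0.08 1.   0.  ] F [-2.8 -0.2  1.3] t 2.85
turn [-0. -0. -0.] shift [ 0.2 -9.5 44.6]
```

View pics/t2.png

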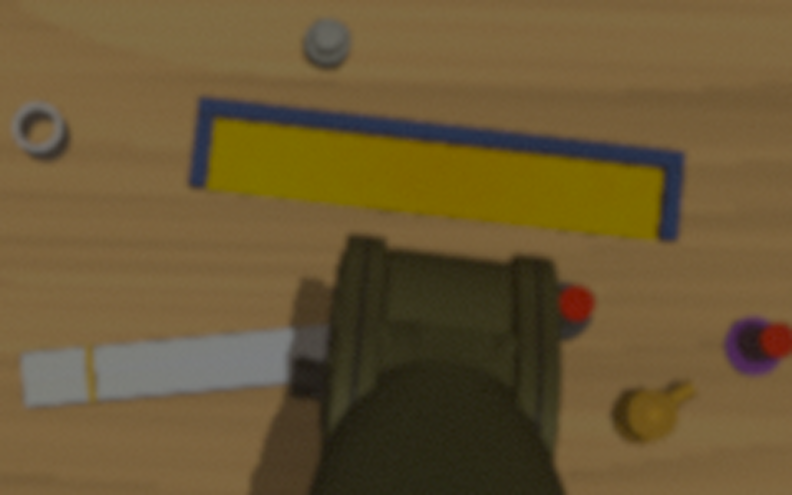

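```bash
python3 -m jog '[[-0.06,0,0,0,3,10,0],[-0.12,0,0,0,6,20,0],[-0.18,0,0,0,10,30,0],[-0.24,0,0,0,14,40,0],[-0.3,0,0,0,18,50,0]]'; python3 -c "
from h import *
go(-80,30,11,0.4)
shot('top','t3',150,390,140,290,3.3)"
```

```text
clock: 3.52
eef_pos: [516.4, -30.8, 11.2]
ee_rot: [-0.077, 0.703, 0.076, 0.703]
contact_force: [-1.2, -0.4, -1.3]
opening: 0.3
at bay [-94.3  37.2] z 11.2 ydir [-0.22  0.98 -0.  ] F [-1.2 -0.4 -1.3] t 3.52
turn [-0.099  0.     0.001] shift [  0.2 -11.1  11.6]
```

View pics/t3.png

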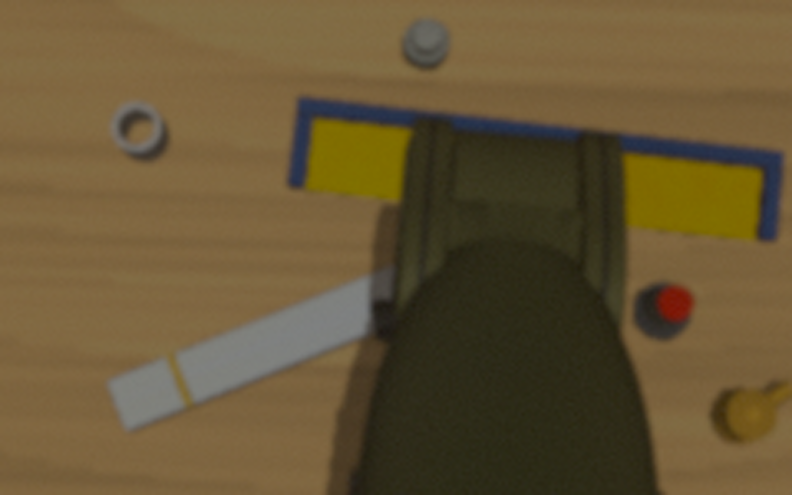

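Run:
```python
from h import *
d=arm.get_image("top")
T=lambda u,v,z=26: w(d,150+u/3.3,140+v/3.3,z)
a,b=T(107,380),T(131,431); c=T(385,338)
print(w2b(a),w2b(b),w2b(c))
A,B,C=map(w2b,(a,b,c)); dr=(C-B)/np.linalg.norm(C-B); print("theta",np.degrees(np.arctan2(dr[0],-dr[1])))
m=(A+B)/2; print("plain",m,"black",m+260*dr)
```

```text
[-169.31713573  267.03214891] [-200.56961336  246.94000346] [-121.35190903   88.46925845]
theta 26.559940546060833
plain [-184.94337454  256.98607618] black [-68.68858311  24.42463598]
```

```bash
python3 -m jog '[[0,0,0,0,0,-15,0],[-0.1,0,0,-40,0,-25,0],[-0.164,0,0,-50,0,-40,0]]'; python3 -c "
from h import *
go(-203,294,60,0.464)"
```

```text
clock: 4.0
eef_pos: [476.5, -39.5, 63.0]
ee_rot: [-0.134, 0.693, 0.133, 0.695]
contact_force: [-0.2, 0.4, 0.9]
opening: 0.0
at bay [-133.4   25.2] z 63.0 ydir [-0.37  0.93 -0.  ] F [-0.2  0.4  0.9] t 4.0
turn [0.001 0.003 0.001] shift [  2.8 271.5  58.3]
```

```bash
python3 -m jog '[[0,0,0,0,54,12,0],[0,0,0,0,108,24,0],[0,0,0,0,163,35,0],[0,0,0,0,217,47,0],[0,0,0,3,271,58,0]]';python3 -m jog '[[0,0,0,20,0,0,0],[0,0,0,48,0,0,0],[0,0,0,48,0,0,0]]'; python3 -c "
from h import *
go(-203,294,11,0.464)
shot('top','t4',150,390,140,290,3.3)"
```

```text
clock: 4.62
eef_pos: [428.8, 234.9, 58.5]
ee_rot: [-0.133, 0.694, 0.133, 0.695]
contact_force: [0.9, -0.3, -0.4]
opening: -0.3
clock: 5.0
eef_pos: [427.0, 232.4, 8.7]
ee_rot: [-0.134, 0.696, 0.133, 0.693]
contact_force: [-0.7, 0.7, 0.1]
opening: -0.1
at bay [-205.7  291.9] z 8.7 ydir [-0.37  0.93 -0.  ] F [-0.7  0.7  0.1] t 5.0
turn [-0.001 -0.005  0.001] shift [-2.3  0.7  3.4]
```

View pics/t4.png

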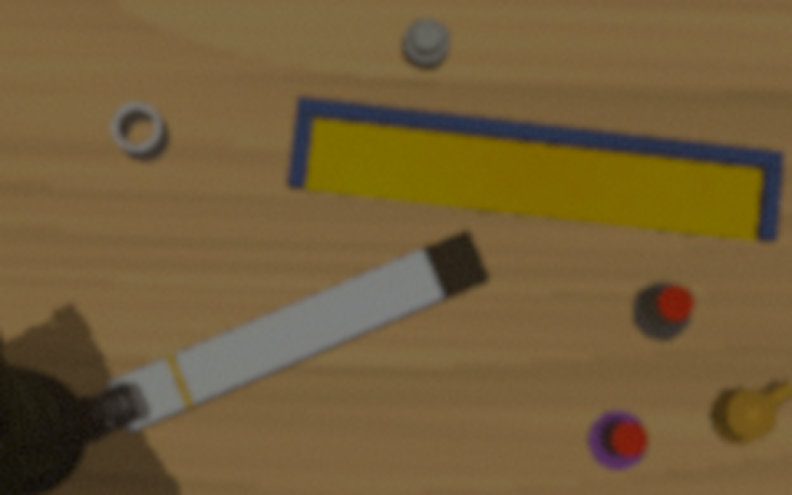

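```bash
cat >> h.py <<'E'
def line(d,black,edge_near,edge_far,x0=150,y0=140,s=3.3,dist=None):
    T=lambda p: w2b(w(d,x0+p[0]/s,y0+p[1]/s,26))
    B=(T(black[0])+T(black[1]))/2; e=T(edge_near)-T(edge_far); e/=np.linalg.norm(e)
    print("black",B.round(1),"theta",np.degrees(np.arctan2(e[0],-e[1])).round(1),"plain",(B-260*e).round(1)); return B,e
E
python3 - <<'E'
from h import *
d=arm.get_image("top")
line(d,((470,232),(489,277)),(489,277),(194,404))
line(d,((470,232),(489,277)),(470,232),(172,352))
E
```

```text
black [-59.   32.2] theta 29.8 plain [-188.1  257.9]
black [-59.   32.2] theta 28.5 plain [-183.2  260.7]
```

```bash
python3 -m jog '[[-0.042,0,0,-2,-14,2,0],[-0.042,0,0,-2,-28,3,0],[-0.042,0,0,-2,-42,4,0],[-0.042,0,0,-2,-56,4,0],[-0.042,0,0,-2,-70,5,0]]'; python3 -c "
from h import *
go(-205.7+.485*160,292-.875*160,11,0.506)
shot('top','t5',150,390,140,290,3.3)"
```

```text
clock: 5.72
eef_pos: [461.5, 171.8, 13.4]
ee_rot: [-0.146, 0.691, 0.149, 0.692]
contact_force: [-1.0, 5.0, 5.2]
opening: 0.0
at bay [-166.2  234.4] z 13.4 ydir [-0.41  0.91  0.  ] F [-1.   5.   5.2] t 5.72
turn [-0.001  0.003 -0.004] shift [  2.1 -90.5  -6.5]
```

View pics/t5.png

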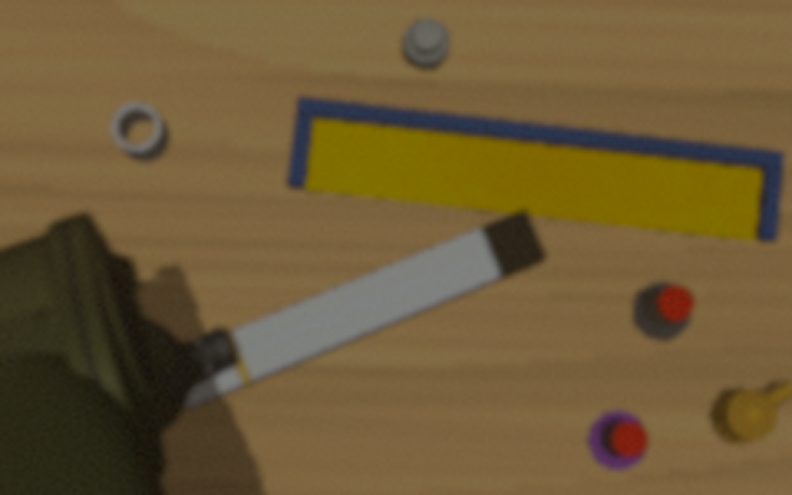

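Run:
```python
from h import *
d=arm.get_image("top")
B,e=line(d,((526,211),(545,257)),(545,257),(247,383))
B,e2=line(d,((526,211),(545,257)),(526,211),(232,330))
e=e+e2;e/=np.linalg.norm(e); P=B-260*e; p=w2b(arm.sense()["eef_pos"]); n=np.array([-e[1],e[0]])
print((p-P)@e,(p-P)@n, P,e)
shot("scene","s5",230,480,90,260,3)
```

```text
black [-41.1  -3.5] theta 29.4 plain [-168.7  223. ]
black [-41.1  -3.5] theta 28.6 plain [-165.6  224.7]
-6.644174475720734 5.456515580647089 [-167.15877545  223.8722928 ] [ 0.48502215 -0.87450187]
```

View pics/s5.png

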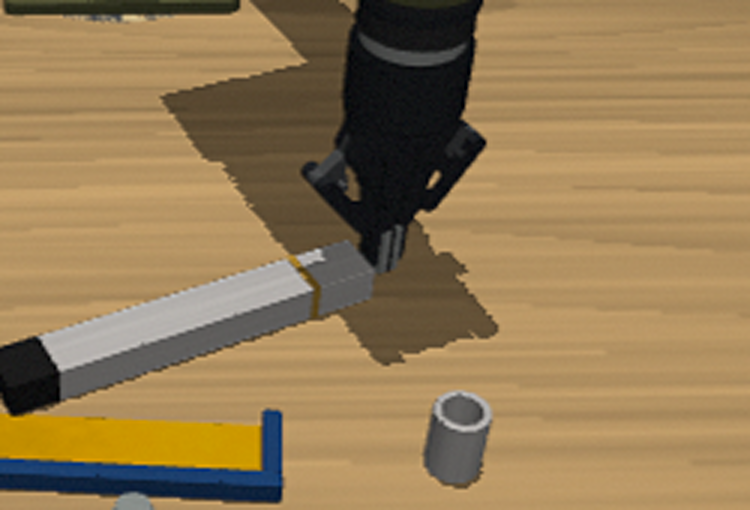

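```bash
python3 -m jog '[[0,0,0,2,0,-4,0],[0,0,0,2,-14,-6,0],[0,0,0,2,-28,-6,0],[0,0,0,2,-42,-6,0],[0,0,0,2,-54,-6,0]]'; python3 -c "
from h import *
go(-205.7+.485*160,292-.875*160,10,0.506)
shot('top','t6',150,390,140,290,3.3)"
```

```text
clock: 6.5
eef_pos: [477.7, 118.1, 10.2]
ee_rot: [-0.148, 0.692, 0.148, 0.691]
contact_force: [0.0, 1.2, -1.8]
opening: 0.3
at bay [-145.5  182.3] z 10.2 ydir [-0.41  0.91 -0.  ] F [ 0.   1.2 -1.8] t 6.5
turn [-0.001 -0.     0.   ] shift [  0.2 -34.9   0.6]
```

View pics/t6.png

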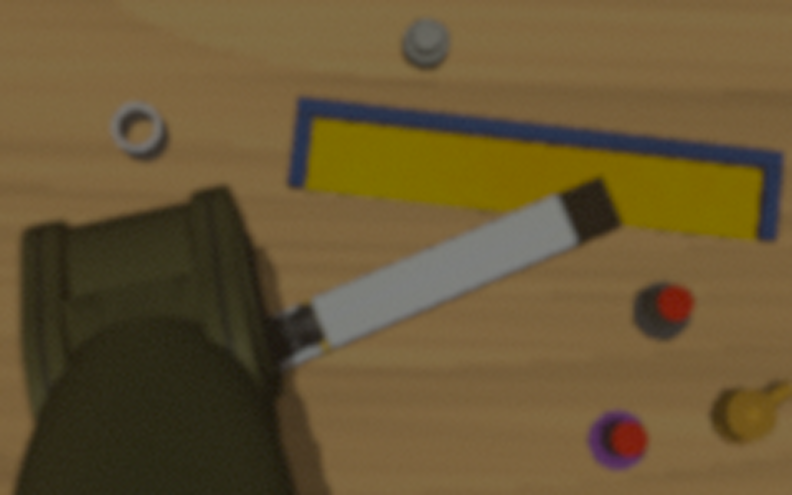

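Run:
```python
from h import *
d=arm.get_image("top")
B,e=line(d,((602,177),(621,224)),(621,224),(331,350))
B,e2=line(d,((602,177),(621,224)),(602,177),(313,299))
e=e+e2;e/=np.linalg.norm(e); P=B-260*e; p=w2b(arm.sense()["eef_pos"]); n=np.array([-e[1],e[0]])
print((p-P)@e,(p-P)@n, P,e)
```

```text
black [-12.8 -51.9] theta 30.0 plain [-142.6  173.4]
black [-12.8 -51.9] theta 29.5 plain [-140.7  174.5]
-8.469133689163874 1.1826382602471393 [-141.67258029  173.93711037] [ 0.49578098 -0.86844759]
```

```bash
python3 -m jog '[[0,0,0,0,10,0,0],[0,0,0,0,12,-30,0],[0,0,0,0,5,-47,0],[0,0,0,0,-20,-47,0],[0,0,0,0,-33,-44,0]]'; python3 -m jog '[[0,0,0,0,0,10,0],[0.04,0,0,0,0,20,0],[0.08,0,0,0,0,29,0],[0.12,0,0,0,0,37,0],[0.16,0,0,0,0,44,0]]';python3 -c "
from h import *
go(0,0,10,0.35)
shot('top','t7',150,390,140,290,3.3)"
```

```text
clock: 7.22
eef_pos: [451.1, 70.5, 10.6]
ee_rot: [-0.148, 0.691, 0.148, 0.692]
contact_force: [1.2, -0.6, -0.7]
opening: -0.1
clock: 7.85
eef_pos: [490.6, 90.1, 10.1]
ee_rot: [-0.092, 0.702, 0.092, 0.701]
contact_force: [-2.1, -0.3, 1.1]
opening: -0.0
at bay [-130.3  155.5] z 10.1 ydir [-0.26  0.97  0.  ] F [-2.1 -0.3  1.1] t 7.85
turn [-0.005 -0.001 -0.001] shift [  -0.2 -190.4   70. ]
```

View pics/t7.png

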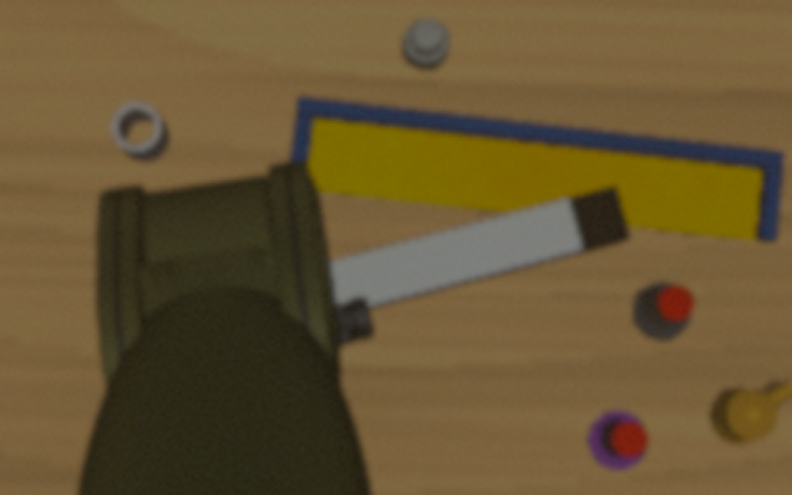

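Run:
```python
from h import *
d=arm.get_image("top")
B,e=line(d,((616,187),(629,236)),(629,236),(374,306))
B,e2=line(d,((616,187),(629,236)),(616,187),(333,262))
e=e+e2;e/=np.linalg.norm(e); P=B-260*e; p=w2b(arm.sense()["eef_pos"]); n=np.array([-e[1],e[0]])
print((p-P)@e,(p-P)@n, P,e)
```

```text
black [-19.3 -59.9] theta 21.9 plain [-116.1  181.4]
black [-19.3 -59.9] theta 21.4 plain [-114.3  182.1]
19.0656986636408 -22.380106002469592 [-115.23582582  181.75522244] [ 0.36883859 -0.92949346]
```

```bash
python3 -m jog '[[0,0,0,0,2,-18,0],[0,0,0,0,40,-18,0],[-0.035,0,0,0,44,0,0],[-0.035,0,0,0,41,20,0],[-0.035,0,0,0,41,20,0]]'; python3 -c "
from h import *
P=np.array([-115.2,181.8]);e=np.array([.369,-.929])
p=w2b(arm.sense()['eef_pos']); print((p-P)@e,(p-P)@[.929,.369])
t=P+e*(60-8)
go(*t,10,0.379)"
```

```text
clock: 8.57
eef_pos: [501.7, 135.0, 10.6]
ee_rot: [-0.105, 0.698, 0.105, 0.7]
contact_force: [0.1, -0.2, -1.5]
opening: -0.1
-20.824323813166945 -0.13185209951652427
at bay [-123.   201.1] z 10.6 ydir [-0.29  0.96  0.  ] F [ 0.1 -0.2 -1.5] t 8.57
turn [ 0.003  0.003 -0.   ] shift [  0.6 -72.8  -0.1]
```

```bash
python3 -m jog '[[0,0,0,0,-15,0,0],[0,0,0,0,-30,0,0],[0,0,0,0,-45,0,0],[0,0,0,0,-60,0,0],[0,0,0,0,-72,0,0]]'; python3 -c "
from h import *
go(0,0,10,0.379)
shot('top','t8',150,390,140,290,3.3)"
```

```text
clock: 9.2
eef_pos: [520.5, 63.8, 10.2]
ee_rot: [-0.104, 0.7, 0.104, 0.699]
contact_force: [-1.5, 2.8, -0.8]
opening: -0.1
at bay [-98.3 131.8] z 10.2 ydir [-0.29  0.96  0.  ] F [-1.5  2.8 -0.8] t 9.2
turn [ 0.001 -0.    -0.   ] shift [ 1.000e-01 -1.588e+02  4.240e+01]
```

View pics/t8.png

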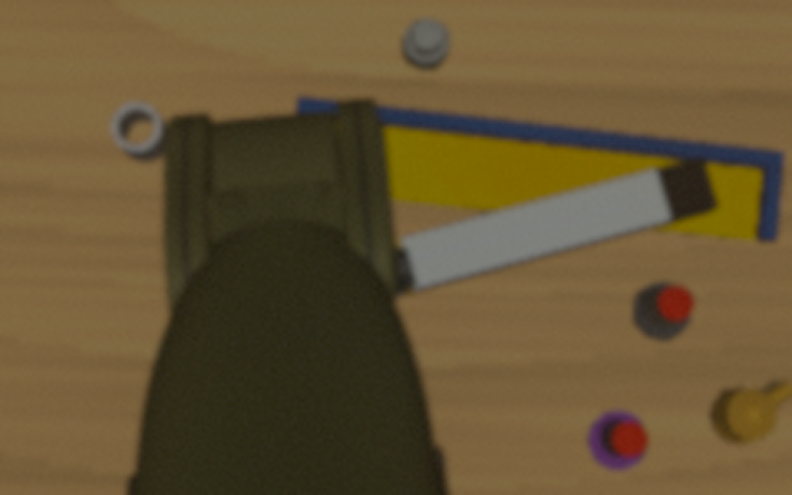

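Run:
```python
from h import *
d=arm.get_image("top")
B,e=line(d,((703,159),(717,209)),(717,209),(417,290))
B,e2=line(d,((703,159),(717,209)),(703,159),(402,239))
e=e+e2;e/=np.linalg.norm(e); P=B-260*e; p=w2b(arm.sense()["eef_pos"]); n=np.array([-e[1],e[0]])
print((p-P)@e,(p-P)@n, P,e)
```

```text
black [   5.9 -116.6] theta 21.6 plain [-89.9 125.1]
black [   5.9 -116.6] theta 21.5 plain [-89.3 125.3]
-8.597260196535268 -5.0802932867646815 [-89.59812118 125.17394369] [ 0.36733351 -0.93008929]
```

```bash
python3 -m jog '[[0,0,0,0,8,0,0],[0,0,0,0,10,-25,0],[0,0,0,0,2,-40,0],[0,0,0,0,-25,-40,0],[0,0,0,0,-39,-38,0]]'; python3 -m jog '[[0.05,0,0,0,0,12,0],[0.1,0,0,0,1,24,0],[0.15,0,0,0,2,36,0],[0.2,0,0,0,3,47,0],[0.25,0,0,0,5,58,0]]';python3 -c "
from h import *
go(-45,100,10,0.1)
shot('top','t9',150,390,140,290,3.3)"
```

```text
clock: 9.93
eef_pos: [496.0, 15.8, 10.6]
ee_rot: [-0.104, 0.699, 0.104, 0.7]
contact_force: [-0.1, 0.6, 0.6]
opening: 0.0
clock: 10.55
eef_pos: [549.6, 38.1, 10.1]
ee_rot: [-0.016, 0.707, 0.015, 0.707]
contact_force: [-1.1, -0.7, -0.8]
opening: -0.3
at bay [-67.1 108.6] z 10.1 ydir [-0.04  1.   -0.  ] F [-1.1 -0.7 -0.8] t 10.55
turn [ 0.029 -0.001  0.001] shift [  0.1 -11.4  20.8]
```

View pics/t9.png

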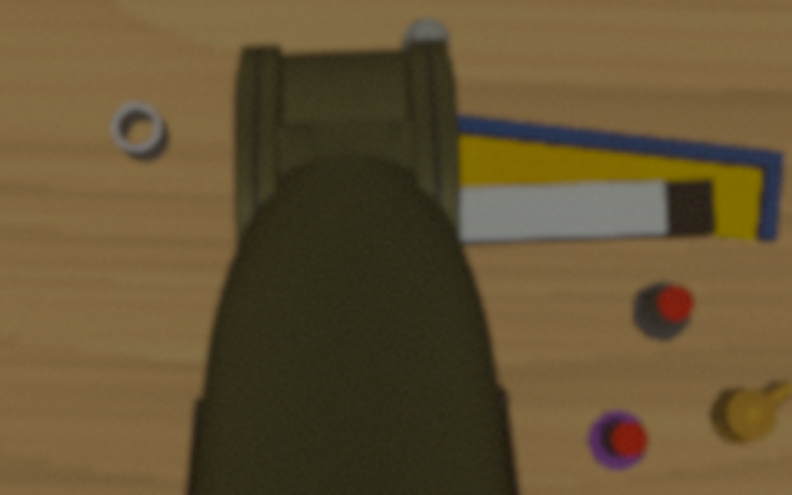

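```bash
python3 -m jog '[[0.03,0,0,0,-3,8,0],[0.04,0,0,0,-6,15,0],[0.04,0,0,0,-8,21,0],[0.04,0,0,0,-8,21,0]]'; python3 -c "
from h import *
go(-60,0,60,0)
d=shot('top','t10',150,390,140,290,3.3)
"
```

```text
clock: 11.1
eef_pos: [572.0, 30.9, 10.4]
ee_rot: [-0.002, 0.707, 0.002, 0.708]
contact_force: [1.1, -0.4, 0.3]
opening: 0.2
at bay [-44.2 103.3] z 10.4 ydir [-0.01  1.   -0.  ] F [ 1.1 -0.4  0.3] t 11.1
turn [0.09  0.001 0.   ] shift [ -49.6 -101.5  -25. ]
```

View pics/t10.png

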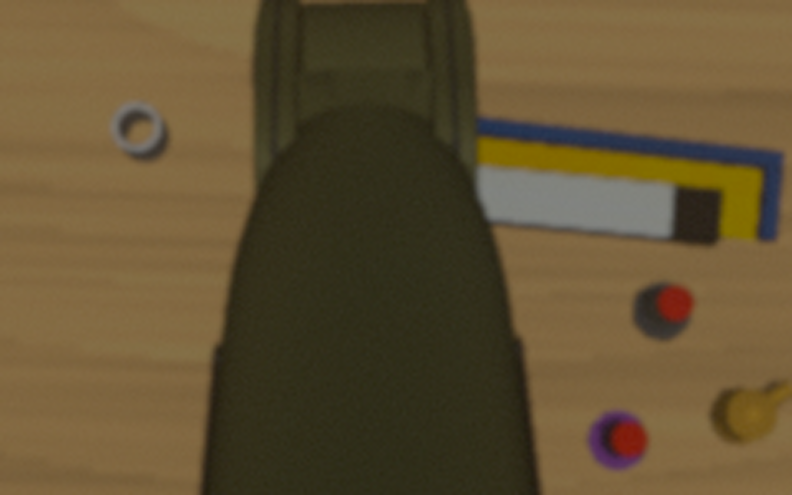

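```bash
python3 -m jog '[[0.09,0,0,0,0,-15,0],[0.09,0,0,-10,-25,-25,30],[0.09,0,0,-10,-60,-25,60],[0.09,0,0,-10,-90,-22,60],[0.09,0,0,-5,-98,-22,60]]'
python3 - <<'E'
from h import *
d=arm.get_image("top")
T=lambda u,v,z=26: w2b(w(d,150+u/3.3,140+v/3.3,z))
print(T(720,188),T(718,243),T(480,167),T(480,219),T(674,184),T(672,239))
go(-55,5,4,0)
E
```

```text
clock: 11.78
eef_pos: [550.5, -68.5, 15.9]
ee_rot: [0.03, 0.706, -0.031, 0.707]
contact_force: [0.0, 0.4, -0.6]
opening: 60.6
[   3.93542717 -123.59375668] [ -33.27801315 -125.53246369] [-0.22142323 38.17812205] [-35.23215338  34.4278404 ] [  3.12139919 -92.57413835] [-34.08422744 -94.64676075]
at bay [-58.2   2.5] z 14.9 ydir [ 0.09  1.   -0.  ] F [-0.4 -0.8 -1.6] t 11.82
turn [-0.001  0.     0.001] shift [10.9  2.5  3.2]
```

```bash
python3 -m jog '[[0,0,0,10,2,5,60],[0,0,0,10,2,12,60],[0,0,0,10,2,19,60],[0,0,0,10,2,26,60],[0,0,0,10,2,31,60]]'; python3 -c "
from h import *
go(-20,5,4,0)
d=shot('top','t11',150,390,140,290,3.3)
shot('scene','s11',110,410,140,290,2.6)
"
```

```text
clock: 12.45
eef_pos: [580.7, -67.1, 5.1]
ee_rot: [0.029, 0.707, -0.029, 0.706]
contact_force: [-1.5, 1.1, -0.5]
opening: 60.2
at bay [-27.2   6.4] z 5.1 ydir [0.08 1.   0.  ] F [-1.5  1.1 -0.5] t 12.45
turn [ 0.001 -0.001 -0.   ] shift [ 1.1 -1.4  7.2]
```

View pics/t11.png

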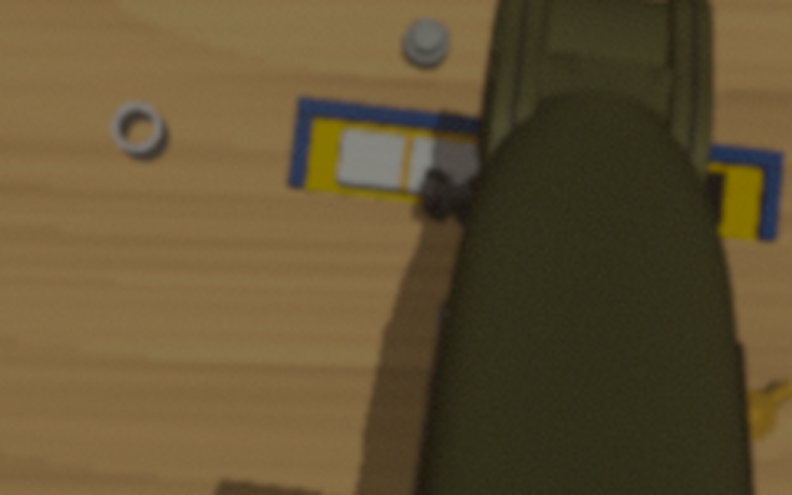

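View pics/s11.png

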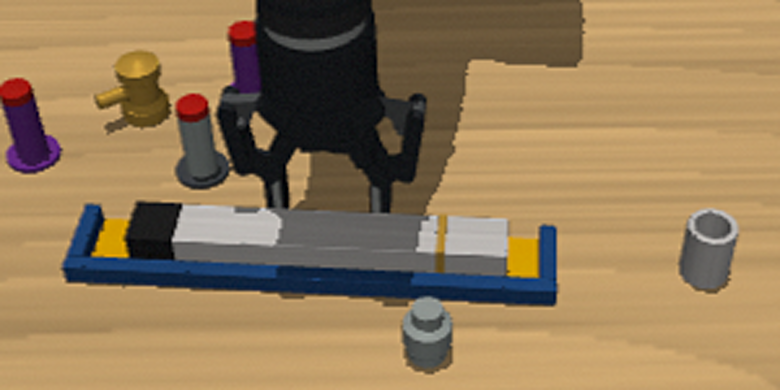

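```bash
for i in 1 ; do python3 -m jog '[[0,0,0,0,0,2,60],[0,0,0,0,0,3,60],[0,0,0,0,0,4,60]]'; done; python3 -c "
from h import *
go(-20,5,4,0)"
```

```text
clock: 12.92
eef_pos: [583.0, -67.6, 5.4]
ee_rot: [0.03, 0.707, -0.03, 0.706]
contact_force: [-3.3, -0.8, 2.6]
opening: 60.1
at bay [-24.9   6.1] z 5.4 ydir [0.08 1.   0.  ] F [-3.3 -0.8  2.6] t 12.93
turn [ 0.001 -0.002 -0.   ] shift [ 1.4 -1.1  4.9]
```

```bash
python3 -m jog '[[0,0,0,0,0,1,60],[0,0,0,0,0,2,60],[0,0,0,0,0,2,60]]';  python3 -m jog '[[0,0,0,0,0,1,60],[0,0,0,0,0,2,60],[0,0,0,0,0,2,60]]'; python3 -c "
from h import *
go(-20,5,4,0)"
```

```text
clock: 13.3
eef_pos: [586.6, -68.0, 5.3]
ee_rot: [0.03, 0.706, -0.03, 0.706]
contact_force: [-4.2, 0.6, 3.0]
opening: 60.2
clock: 13.68
eef_pos: [588.5, -68.1, 5.3]
ee_rot: [0.03, 0.707, -0.03, 0.706]
contact_force: [-4.7, 0.0, 3.0]
opening: 60.2
at bay [-19.4   6.1] z 5.3 ydir [ 0.08  1.   -0.  ] F [-4.7  0.   3. ] t 13.68
turn [ 0.001 -0.     0.   ] shift [ 1.3 -1.1 -0.6]
```

```bash
python3 -m jog '[[0,0,0,0,0,1,60],[0,0,0,0,0,2,60],[0,0,0,0,0,2,60]]';  python3 -c "
from h import *
go(-20,5,4,0)
shot('top','t12',150,390,140,290,3.3)
shot('scene','s12',120,340,190,280,3.5)"
```

```text
clock: 14.05
eef_pos: [589.4, -68.2, 5.2]
ee_rot: [0.03, 0.707, -0.03, 0.706]
contact_force: [-5.5, 0.5, 4.8]
opening: 60.1
at bay [-18.5   6.1] z 5.2 ydir [ 0.08  1.   -0.  ] F [-5.5  0.5  4.8] t 14.05
turn [ 0.    -0.002  0.   ] shift [ 1.2 -1.1 -1.5]
```

View pics/s12.png

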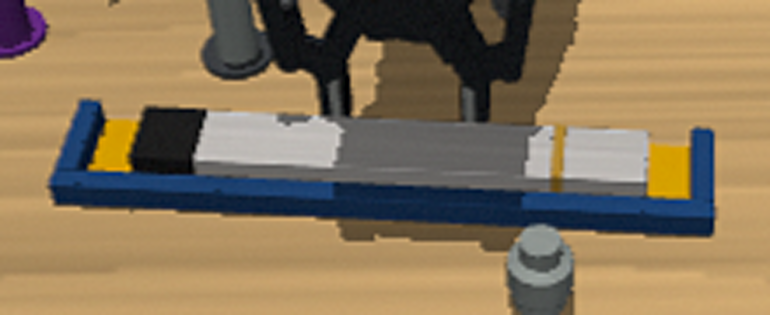

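View pics/t12.png

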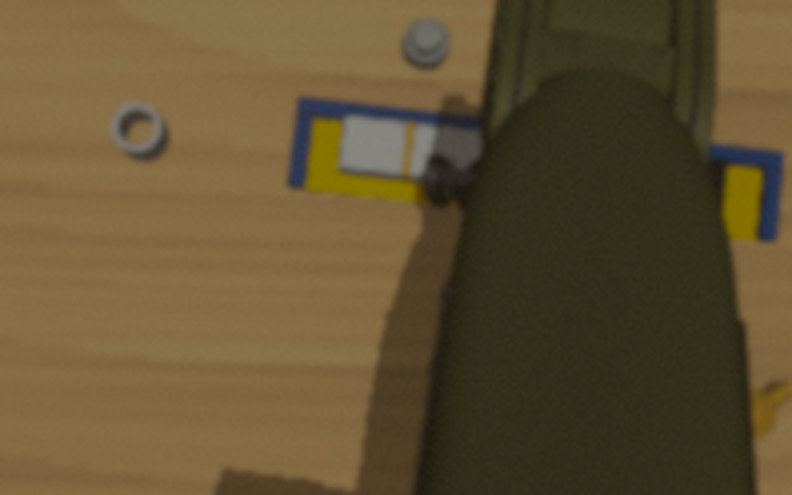

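```bash
python3 -m jog '[[0,0,0,0,0,1,60],[0,0,0,0,0,2,60],[0,0,0,0,0,2,60]]'; python3 -m jog '[[0,0,0,0,0,-10,60],[0,0,0,0,0,-25,60],[0,0,0,-40,0,-60,60],[0,0,0,-80,0,-120,60],[0,0,0,-120,0,-180,60]]'; python3 -m jog '[[0,0,0,-40,0,-40,60],[0,0,0,-60,0,-60,60],[0,0,0,-60,0,-60,60]]'; python3 -c "
from h import *
shot('top','t13',210,400,160,230,4.2)
shot('scene','s13',120,340,200,280,3.6)"
```

```text
clock: 14.52
eef_pos: [589.4, -68.2, 5.0]
ee_rot: [0.03, 0.708, -0.03, 0.705]
contact_force: [-9.4, 0.6, 7.3]
opening: 60.0
clock: 15.15
eef_pos: [429.9, -54.7, 115.9]
ee_rot: [0.029, 0.705, -0.03, 0.708]
contact_force: [1.3, -0.3, 0.7]
opening: 60.3
clock: 15.52
eef_pos: [370.9, -49.9, 176.4]
ee_rot: [0.029, 0.704, -0.03, 0.709]
contact_force: [0.3, 0.0, 0.1]
opening: 60.1
```

View pics/t13.png

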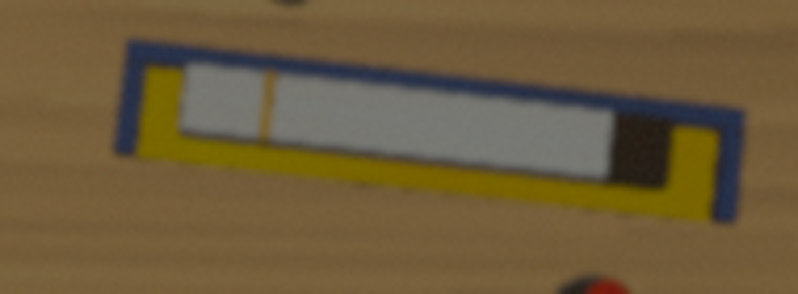

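View pics/s13.png

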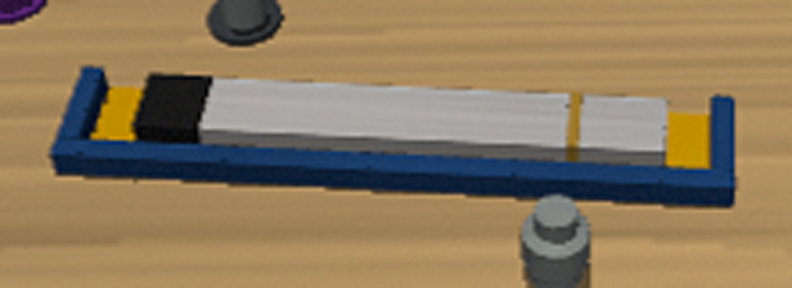

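Run:
```python
from h import *
d=arm.get_image("top")
T=lambda u,v,z=26: w2b(w(d,210+u/4.2,160+v/4.2,z)).round(1)
print("plain",T(181,133),T(185,63),"black",T(668,187),T(671,119))
print("front edge floor",T(137,157,0),T(714,218,0),"rail top outer",T(129,41,16),T(744,110,16))
s=arm.get_image("top"); cv2.imwrite("pics/t14.png",s["image"][:,:,::-1])
```

```text
plain [-13.3 131.1] [ 24.2 133.4] black [ -12.7 -127. ] [  23.7 -125.4]
front edge floor [-24.8 154.2] [ -22.5 -157.6] rail top outer [ 34.5 164.9] [  34.9 -165.5]
```

View pics/t14.png

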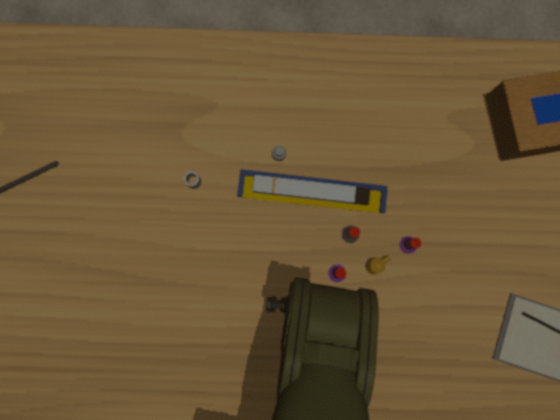

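```bash
python3 -c "
from station import arm
print(arm.job_done(), arm.sense()['clock'])"
```

```text
the job is handed in; nothing more can be done
the job is handed in; nothing more can be done
```

The tube is in the bay against the back rail, and I handed the job in at about 15.7 s of the 64 s allowed. No verdict was reported.

**What I did:**
1. With the fingers shut, I pushed the black end round until the tube was about 29° off the bay.
2. I pushed on the plain end to slide the black end in behind the steel post, with one correcting side push. At that point the black end measured (6, -117) mm in the bay frame, about 86 mm behind the post and 21 mm past it. The plain end was still outside at x = -89 mm.
3. I swung the plain end in and pressed the tube home against the rail with both fingertips. The force sensor read about 12 N at the firmest moment.
4. I drew the hand up and back towards the robot, to about 176 mm above the bench.

**Last checks:**
- **Position in the bay:** from the top camera, both ends have their middle at x ≈ 5.5 mm, where fully home is 7. The camera is good to about 2 mm.
- **End stops:** the ends are at y ≈ -126 and 132 mm, clear of both stops.
- **Lying flat:** the tube looked flat against the rail in both camera views. I did not measure its height separately.
- **Bystanders:** the relief head, coupling and stubby tube appeared in the same place in the last full top view as in the first, judged by eye.

No check failed. Re-measured bay edges were out by up to about 2.5 mm from the given dimensions, which is within what the camera can resolve.

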